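# Shut and lock the slide case with its quarter-turn fastener

## Task

Shut the lid of the slide case, then turn the wing fastener on the lid clockwise, about a quarter turn, until it drops into its locked detent and sits down flush in its collar; let go of it. Do not force it against its end stop, and leave the things standing around the case where they are.

Things in the scene. Friction and masses are not known exactly. Their poses are not given: they have to be found in the camera images.
- slide_case: grey plastic slide case, 150 (x) x 200 (y) x 70 mm high without its lid, fixed to the trolley, hinge at the far side. Origin: centre of its underside; x points from the front edge to the hinge, y to the left, z up. The hinge line of the lid runs along y at x = +75 mm, z = +70 mm (level with the rim).
- lid (a joint): angle of the lid about its hinge: 0 = shut flat on the rim, growing as the front edge rises. The lid is a white plate, 150 mm from hinge to front edge, 200 mm wide, 8 mm thick, lying above the hinge line; its top is 78 mm above the trolley when shut. A stiff hinge holds it where it is left; about 2 N pushed down near the front edge moves it; push it right down.
- lid_front (a point): middle of the front edge of the lid, on its upper (outer) face, 150 mm from the hinge; z points out of the upper face.
- collar: round black collar on the upper face of the lid, 56 mm across, 9 mm high, centred 35 mm behind the lid's front edge. Origin: centre of its underside, on the upper face of the lid and on the turning axis of the fastener; z points out of the lid.
- fastener: the fastener: a steel disc 44 mm across with an upright black wing handle. Origin on its axis; z out of the lid. It slides along z on a spring: unlocked, its origin is level with the collar's origin (disc top 14 mm above the lid); locked it is 5 mm lower (disc top level with the collar's rim). A spring pulls it down with 6 to 8 N, but a firm pinch on the wing can hold it up till it lets go.
- wing_grip (a point): point in the wing handle on the turning axis, 11 mm below the top of the wing: 37 mm above the lid's upper face when unlocked and the lid is shut, 32 mm when locked. The wing is an upright bar 9 mm thick (x of this point), about 45 mm long (y of this point) and 30 mm tall (z).
- wing_stud (a joint): turning angle of the fastener, growing clockwise seen from above; at 0 the wing lies along the lid's front edge. Starts at 0.3 to 0.5. The detent lies, varying by case, at 1.2 to 1.8 rad, and only there (within 0.07) can it drop. A hard stop just past it blocks turning on: turn gently till the torque rises from the free 0.07 N m; over 0.4 N m is forcing it. Shut the lid before turning.
- strip_pot_mid (a point): bystander, to be left alone: small pot with a dark screw cap, 43 mm across, 87 mm high; its centre
- carton_mid (a point): bystander, to be left alone: small pale carton, 50 x 55 x 95 mm; its centre
- dropper_mid (a point): bystander, to be left alone: dropper bottle, 33 mm across, 91 mm high; its centre
- coverslip_mid (a point): bystander, to be left alone: flat square coverslip box, 52 x 52 x 23 mm; its centre

How it is judged:
By the outcome, as a careful person would: the job done as asked, in the order asked, and still so for the second after the job is handed in, with the robot touching nothing.
It also fails if it takes over 72 s, if anything falls off the work surface, if the arm or the gripper's body presses on something with over 40 N, if the wrist force passes 120 N, or if a joint passes its speed limit or range.

## Robot

A 6-joint arm with a two-finger parallel gripper is mounted at the origin on a cart in front of the work surface, level with it; the furniture and walls round the work are solid. World frame = base frame: x ahead of the robot, y to its left, z up, the work surface at z = 0. Lengths are in m, angles in rad, forces in N, time in s.
With the tool pointing down it reaches from about 0.35 to 0.775 m from the base axis. Payload 5.5 kg.
Tool frame: the origin (TCP) lies at the very end of the fingers, on their centre line; the grasp point (between the pads) lies env.hold_point_z behind it (env.hold_point_z is the distance from the TCP to the grasp point, in m); z points along the fingers, y is the line along which they close (so a half turn about z gives the same grasp; the last joint's range is limited). The gripper opens to 85 mm and grips with 20 to 120 N. Pads are 22 mm wide; open, the fingers measure 114 mm over their backs; the gripper's body (76 mm by 85 mm) begins 54 mm behind the grasp point. The pads swing forward as they close: fully open they stand 13 mm farther back than shut.
Start: joints at [0.982, 0.313, 0.046, 1.304, 0, 1.431], TCP at [0.25, 0.518, 0.231] pointing down, gripper open.
Joint ranges: [-2.76, 2.76], [-0.86, 1.69], [-1.03, 1.26], [-2.2, 2.34], [-1.47, 1.5], [-3.14, 3.14]. Speed limits (rad/s): [2.57, 2.57, 3.14, 3.14, 3.14, 3.14].

## Interface

Orientations are given as a unit quaternion [w, x, y, z].
In Python, from workcell import env gives the robot as it stands.
- The arm moves only by the tool carry_out, never from a script. Its argument "steps" is a list of rows, each a list of 3 entries, a list of its own where there are three numbers: the turn, a rotation vector about the tool's x, y, z in degrees, then the shift along the tool's x, y, z in cm, then the closure in counts, from 0 (fully open) to 255 (shut). A call has exactly 8 rows; each row is the pose to reach, as a shift and turn from the pose commanded when the call began, along the tool's axes at that moment; what a row does not reach only later rows make up. A row lasts 1/8 s, in which the tool goes at most 62.5 mm and 10.7 degrees, less where a joint would pass 70% of its speed; a pose out of reach is approached as far as the arm can. A call with a gripper value outside its range is refused whole. The fingers move at their own pace and stop on an object; "force" is the grip in N (left out, the last holds). Time passes only in rows, so rows that repeat a pose let the fingers close, or fill a call up. It gives the time, the measured TCP pose, the force, the opening and the grip force at its end, in the units of the state.
- env.get_state(): the state, without advancing time (a new reading comes with each control period).
- env.read_camera(name): name is "scene" or "top" or "wrist"; returns (picture, depth): 400x640x3 uint8, red, green, blue; 400x640 float32, m along the optical axis (not along the pixel's ray), 0 where there is no reading.
- env.get_calibration(name): a dict with "fx", "fy", "cx", "cy" (pixels), "origin" and "orientation" of the camera in the world. Camera axes: x right, y up, looking along -z (the intrinsics and any distortion apply to the point x, -y, -z); pixel columns grow to the right and rows downward; lengths in m; the calibration is good to about 2 mm. A picture is of the moment at which its call begins: read the wrist's pose just before it. get_calibration takes no time and is no camera call; for the wrist camera it gives the pose at the moment of the call.
- env.hand_in(): hands the job in; it is judged then, once.
The state is a dict: "clock": time; "joint_pos": joint angles; "qvel": joint speeds; "tau": joint torques, N m; "tcp_pos": TCP position; "orientation": TCP orientation; "wrist_force": force on the tool from outside, world axes, zero at the start; "ft_torque": the same for the moment, N m; "finger_gap": finger opening in m; "grip_force": force on a finger pad.
Only numpy, scipy, OpenCV 4.12 (cv2) and the standard library are available. Lean on these libraries where they do the work, as an engineer would, in place of code of your own. Each camera call takes 0.05 s, during which the arm holds its last target. There are 200 camera calls.

## Working session

There is one attempt and no reset: what is moved stays moved. The work goes in short steps, Python scripts to look and compute and a tool call to move; the robot and the scene stay as the last step left them, time stands still between calls to the robot, and variables do not carry over. Pictures are saved under pics/ and viewed, at most 10 in all, crops included, and the job is handed in when it is done.

Besides the shell and the picture viewer there is one more tool, called in YAML: its name, and indented under it one key for each argument. carry_out: Moves the arm, as the interface text tells. Its arguments: {"type":"object","properties":{"steps":{"type":"array","items":{"type":"array"}},"force":{"type":"number"}},"required":["steps"]}

```bash
mkdir -p pics; ls; cat > h.py <<'E'
import numpy as np,cv2
from scipy.spatial.transform import Rotation as R
from workcell import env
def rot(q): return R.from_quat([q[1],q[2],q[3],q[0]]).as_matrix()
def cloud(name,c=None):
    c=c or env.get_calibration(name); im,d=env.read_camera(name)
    v,u=np.mgrid[:400,:640]
    P=np.stack([(u-c['cx'])/c['fx']*d,-(v-c['cy'])/c['fy']*d,-d],-1)
    return im,d,P@rot(c['orientation']).T+np.array(c['origin'])
def save(n,im): cv2.imwrite('pics/'+n+'.png',im[...,::-1])
E
python3 - <<'E'
from h import *
print(env.get_state(),env.hold_point_z)
for n in('scene','top'):
    print(env.get_calibration(n))
    im,d,P=cloud(n); save(n,im); np.savez(n+'.npz',im=im,d=d,P=P)
a=np.load('scene.npz')['im'];b=np.load('top.npz')['im']
save('both',cv2.resize(np.vstack([a,b]),(480,600)))
E
```

```text
pics
{'clock': 0.0, 'joint_pos': array([ 9.82414661e-01,  3.14013113e-01,  4.49672643e-02,  1.30356493e+00,
       -1.57218769e-05,  1.43120441e+00]), 'qvel': array([ 0.00016523,  0.00107495,  0.00082239, -0.00273327,  0.00130176,
       -0.00093025]), 'tau': array([ 1.26066301e-03, -4.80628288e+01,  2.98533583e+01,  1.93075184e-02,
        3.32000786e-05, -1.71234877e-06]), 'tcp_pos': array([0.24920571, 0.51763333, 0.23039682]), 'orientation': array([-3.15629204e-04,  2.22516350e-01,  9.74928536e-01, -8.50588263e-04]), 'wrist_force': array([0.06795426, 1.09146858, 0.10914164]), 'ft_torque': array([-0.00335261,  0.00284904, -0.02083449]), 'grip_force': 0.0, 'finger_gap': 0.08514432791694618} 0.0187
{'fx': 421.3382767751218, 'fy': 421.3382767751218, 'cx': 323.4157508936835, 'cy': 193.7816856915895, 'origin': array([0.03235792, 0.87601425, 0.54061411]), 'orientation': array([-0.2058672 , -0.14374846,  0.53721995,  0.80520171])}
{'fx': 483.10204863124073, 'fy': 483.10204863124073, 'cx': 322.3148073580986, 'cy': 207.44231317765332, 'origin': array([0.29326514, 0.00847752, 1.36470694]), 'orientation': array([ 0.70769497,  0.07639377, -0.07344664, -0.69852517])}
```

View pics/scene.png

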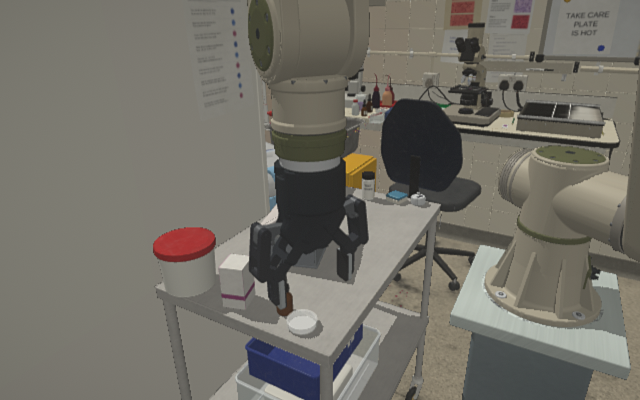

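View pics/top.png

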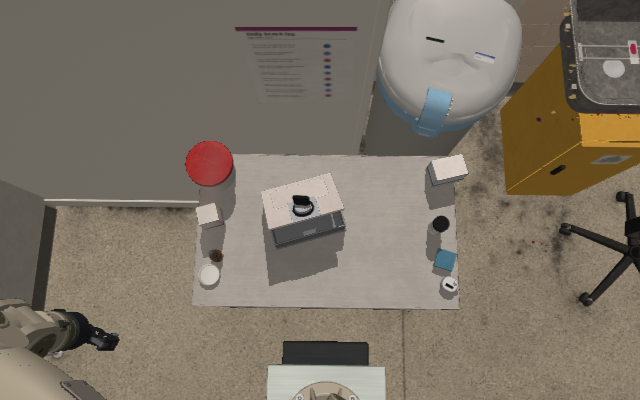

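The top view shows the white lid, partly open, at about (303,201). The dark wing is at (302,203) and the grey case below it at (307,228). Carton, dropper and white dish stand on the left at x≈210; pot, blue box and others on the right at x≈445. The scene view is mostly blocked by the gripper.

```bash
python3 - <<'E'
from h import *
z=np.load('top.npz');im,P=z['im'],z['P']
roi=np.zeros((400,640),bool);roi[170:250,255:350]=1
m=roi&(im.min(-1)>150)&(P[...,2]>.06)
cnt,_=cv2.findContours(m.astype('uint8'),0,2);c=max(cnt,key=cv2.contourArea)
mm=np.zeros((400,640),'uint8');cv2.drawContours(mm,[c],-1,1,-1)
print(cv2.boxPoints(cv2.minAreaRect(c)),m.sum())
e=cv2.erode((m&(mm>0)).astype('uint8'),np.ones((3,3)))>0
Q=P[e];
for _ in range(4):
    c0=Q.mean(0);n=np.linalg.svd(Q-c0,full_matrices=0)[2][2];n*=np.sign(n[2]);r=(Q-c0)@n;Q=Q[abs(r)<max(.003,2*r.std())]
print('plane',c0,n,r.std(),'tilt',np.degrees(np.arccos(n[2])),'az',np.degrees(np.arctan2(n[1],n[0])))
# lid extents in lid frame
az=np.arctan2(-n[1],-n[0]);hx=np.array([np.cos(az),np.sin(az),0])
A=P[mm>0];A=A[abs((A-c0)@n)<.006]
# 2D rect in plane
yv=np.cross(n,hx);yv/=np.linalg.norm(yv);xv=np.cross(yv,n)
B=np.c_[(A-c0)@xv,(A-c0)@yv].astype('float32')
rc=cv2.minAreaRect(B);print('rect',rc);
for b in cv2.boxPoints(rc): print(c0+b[0]*xv+b[1]*yv)
# wing
h=(P-c0)@n
w=roi&(h>.02)&(h<.07)&(mm>0);print(w.sum());print('wing',P[w].mean(0),h[w].max())
t=roi&(P[...,2]<.02);print('tabletop',np.median(P[...,2][t]))
v,u=np.mgrid[180:250:6,258:350:6];print((P[v,u,2]*1000).astype(int))
s=cv2.resize(im[160:260,240:370],None,fx=6,fy=6,interpolation=2);save('crop',s)
E
```

```text
[[258.16928 190.95384]
 [333.3077  170.46153]
 [343.57693 208.11537]
 [268.4385  228.60768]] 2491
plane [0.58545586 0.07483914 0.11785331] [0.53717145 0.15863347 0.82842154] 0.0014692133044710966 tilt 34.0630678285654 az 16.45253165804127
rect ((0.0006635263562202454, 0.0009075701236724854), (0.16451027989387512, 0.1989302933216095), 0.11825314164161682)
[ 0.67882299 -0.00206911  0.07203855]
[0.6221557  0.18861918 0.07226851]
[0.49154847 0.1496952  0.16441136]
[ 0.54821577 -0.04099309  0.1641814 ]
160
wing [0.56908422 0.06931146 0.17324263] 0.04992197380994644
tabletop 0.0005484490517104756
[[   0   -1    0   -2    2   -5   -3   -4   80   81   91   92   95    0
    -2    0]
 [   4    1   -1    0   78   85   84   91   93   96  104  106  108    1
    -1    0]
 [  -7   82   86   88   95   92   99  106  105  110  116 1364  122  124
     2    7]
 [   0   95   97  103  108  108  171  179  186  126  125  129  134  134
     4    3]
 [   0  104  111  116  123  120  125  158  166  146  137  138  147  151
   151   -1]
 [  -7   -1  123  126  133  132  148  160  164  154  152  151  155  161
   156   -1]
 [  -4    0  134  140  145  149  145  153  158  158  158    4    3    7
    71    0]
 [   4    0  144  151  157  159  163   10    6    2    6    5    6    7
    33    0]
 [  -3   -1  158  158    5    5    8    5    4    7    6    2    7   67
    39   -4]
 [   0   -5    0    5    7    3    0    9 1364   69   53   20   10    2
     4    3]
 [  -1    0   -2    6    7   66   66   32    5   -1   -6    3    1   -1
    -3   -2]
 [   0   -1    0   42   15    6    0   -1    5   -1   -2    6    0   -1
     0   -1]]
```

View pics/crop.png

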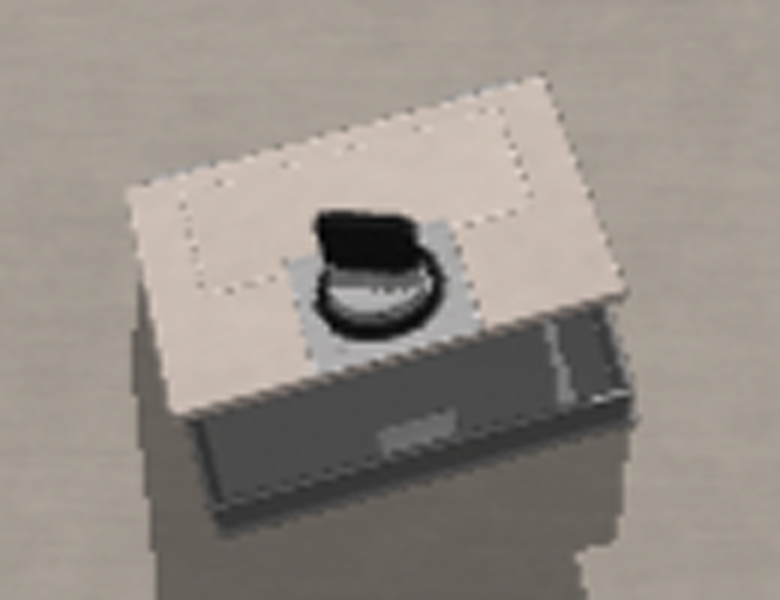

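The crop shows the lid tilted about 34°, its front edge running (185,412)–(625,290) at about 16.6° yaw. The wing is at (365,235), turned clockwise from that edge. The sizes fit: 164 x 199 mm including edge pixels, and a predicted front edge height of 160 mm against 164 measured.

```bash
cat >> h.py <<'E'
H=np.array([.6405,.0903]);yaw=np.radians(16.6);hx=np.array([np.cos(yaw),np.sin(yaw)]);hy=np.array([-hx[1],hx[0]])
def go(targets,yawdeg=None,base=None):
    s=env.get_state();T=rot(s['orientation']);p=s['tcp_pos']
    print('tcp',p.round(4),'yaw y',np.degrees(np.arctan2(T[1,1],T[0,1])).round(1),'F',s['wrist_force'].round(1),'t',round(s['clock'],2))
    if yawdeg is not None:
        y=np.array([np.cos(np.radians(yawdeg)),np.sin(np.radians(yawdeg)),0]);z=np.array([0,0,-1.]);D=np.c_[np.cross(y,z),y,z]
        print('turn',np.degrees(R.from_matrix(T.T@D).as_rotvec()).round(1))
    for t in targets: print('shift cm',(T.T@(np.array(t)-p)*100).round(2))
E
python3 - <<'E'
from h import *
a=lambda d,z:[*(H-d*hx+.06*hy),z]
go([a(100,.23) if 0 else a(.1,.23),a(.1,.17),a(.126,.078)],173.7)
E
```

```text
tcp [0.2492 0.5177 0.2305] yaw y 64.3 F [-0.5 -0.  -0.1] t 0.1
turn [-0.000e+00 -1.000e-01 -1.094e+02]
shift cm [-42.36 -23.82   0.08]
shift cm [-42.36 -23.81   6.08]
shift cm [-40.44 -25.55  15.28]
```

carry_out:
  steps:
    - [[0,0,-10],[-5,-3,-2],255]
    - [[0,0,-20],[-10,-6,-2],255]
    - [[0,0,-30],[-15.5,-9,-2],255]
    - [[0,0,-40],[-21,-12,-2],255]
    - [[0,0,-50],[-26.5,-15,-2],255]
    - [[0,0,-60],[-32,-18,-2],255]
    - [[0,0,-70],[-37.5,-21,-2],255]
    - [[0,0,-80],[-42.4,-23.8,-1],255]
  force: 30

```text
clock: 1.1
tcp_pos: [0.5098, 0.1467, 0.2452]
orientation: [0.0, -0.437, 0.9, 0.0]
wrist_force: [0.5, 1.4, 0.3]
finger_gap: 0.0001
grip_force: 0.0
```

```bash
python3 - <<'E'
from h import *
a=lambda d,z:[*(H-d*hx+.06*hy),z]
go([a(.1,.23),a(.1,.16),a(.12,.1),a(.126,.078)],173.7)
E
```

```text
tcp [0.5098 0.1467 0.2452] yaw y 141.8 F [0.5 1.4 0.3] t 1.1
turn [ -0.    0.  -31.9]
shift cm [ 1.07 -3.09  1.52]
shift cm [ 1.07 -3.09  8.52]
shift cm [ 2.71 -1.93 14.52]
shift cm [ 3.2  -1.59 16.72]
```

carry_out:
  steps:
    - [[0,0,-10],[0,0,0],255]
    - [[0,0,-20],[0,0,1],255]
    - [[0,0,-29.4],[0,0,3],255]
    - [[0,0,-29.4],[0,0,5],255]
    - [[0,0,-29.4],[0,0,6.5],255]
    - [[0,0,-29.4],[0,0,6.5],255]
    - [[0,0,-29.4],[0,0,6.5],255]
    - [[0,0,-29.4],[0,0,6.5],255]

```text
clock: 2.1
tcp_pos: [0.5094, 0.1484, 0.181]
orientation: [0.001, -0.649, 0.761, -0.0]
wrist_force: [0.2, -0.2, 0.6]
finger_gap: 0.0006
grip_force: 0.0
```

```bash
python3 - <<'E'
from h import *
a=lambda d,z:[*(H-d*hx+.06*hy),z]
go([a(.1,.16),a(.112,.13),a(.12,.1),a(.126,.078)],173.7)
E
```

```text
tcp [0.5094 0.1484 0.181 ] yaw y 170.9 F [ 0.2 -0.2  0.6] t 2.1
turn [-0.1  0.  -2.8]
shift cm [ 2.59 -2.24  2.1 ]
shift cm [ 3.12 -1.16  5.1 ]
shift cm [ 3.47 -0.43  8.09]
shift cm [ 3.73  0.11 10.29]
```

carry_out:
  steps:
    - [[0,0,-2.8],[2.6,-2.2,0],255]
    - [[0,0,-2.8],[2.6,-2.2,1.2],255]
    - [[0,0,-2.8],[2.6,-2.2,2.2],255]
    - [[0,0,-2.8],[2.8,-1.8,3.4],255]
    - [[0,0,-2.8],[3.0,-1.4,4.5],255]
    - [[0,0,-2.8],[3.2,-1.0,5.6],255]
    - [[0,0,-2.8],[3.3,-0.7,6.7],255]
    - [[0,0,-2.8],[3.4,-0.5,7.8],255]

```text
clock: 3.1
tcp_pos: [0.508, 0.1139, 0.1013]
orientation: [-0.0, -0.667, 0.745, 0.0]
wrist_force: [-0.8, 0.6, 1.7]
finger_gap: -0.0
grip_force: 0.7
```

```bash
python3 - <<'E'
from h import *
a=lambda d,z:[*(H-d*hx+.06*hy),z]
go([a(.122,.09),a(.126,.078),a(.126,.075)],173.7)
E
```

```text
tcp [0.508  0.1139 0.1013] yaw y 173.7 F [-0.8  0.6  1.7] t 3.1
turn [ 0.  0. -0.]
shift cm [0.11 0.14 1.13]
shift cm [0.27 0.51 2.33]
shift cm [0.27 0.51 2.63]
```

carry_out:
  steps:
    - [[0,0,0],[0.1,0.1,0.6],255]
    - [[0,0,0],[0.1,0.2,1.2],255]
    - [[0,0,0],[0.2,0.4,1.7],255]
    - [[0,0,0],[0.3,0.5,2.1],255]
    - [[0,0,0],[0.3,0.5,2.3],255]
    - [[0,0,0],[0.3,0.5,2.4],255]
    - [[0,0,0],[0.3,0.5,2.5],255]
    - [[0,0,0],[0.3,0.5,2.6],255]

```text
clock: 4.1
tcp_pos: [0.5031, 0.1114, 0.0779]
orientation: [0.0, -0.667, 0.745, -0.0]
wrist_force: [-6.9, -0.5, 20.0]
finger_gap: -0.0002
grip_force: 10.4
```

carry_out:
  steps:
    - [[0,0,0],[0,0,-2],255]
    - [[0,0,0],[0,0,-6],255]
    - [[0,0,0],[0,0,-11],100]
    - [[0,0,0],[0,0,-14],0]
    - [[0,0,0],[0,0,-14],0]
    - [[0,0,0],[0,0,-14],0]
    - [[0,0,0],[0,0,-14],0]
    - [[0,0,0],[0,0,-14],0]

```text
clock: 5.1
tcp_pos: [0.5024, 0.1114, 0.2149]
orientation: [-0.001, -0.667, 0.745, 0.001]
wrist_force: [-0.4, -0.8, -0.2]
finger_gap: 0.0853
grip_force: 0.0
```

```bash
python3 - <<'E'
from h import *
go([[.53,.0574,.22]],173.7)
c=env.get_calibration('wrist');im,d,P=cloud('wrist',c);np.savez('w1.npz',im=im,P=P)
im2,_,P2=cloud('top');np.savez('t2.npz',im=im2,P=P2)
save('w1',np.hstack([cv2.resize(im,(400,250)),cv2.resize(im2[140:290,200:440],(400,250))]))
E
```

```text
tcp [0.5024 0.1114 0.2149] yaw y 173.7 F [-0.4 -0.8 -0.2] t 5.1
turn [ 0.1 -0.  -0. ]
shift cm [ 5.06 -3.34 -0.51]
```

View pics/w1.png

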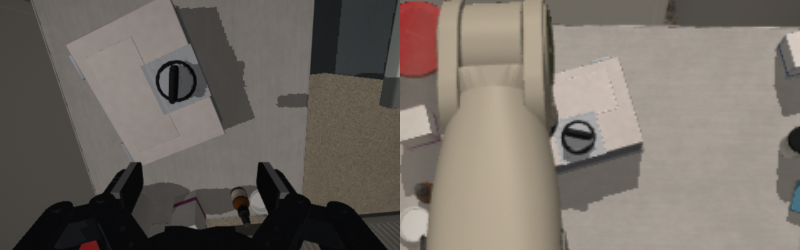

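The wrist view (left) shows the lid shut flat, the collar ring at about (176,82) in the half-size picture, and the wing as a dark bar nearly vertical inside it.

```bash
python3 - <<'E'
from h import *
z=np.load('w1.npz');im,P=z['im'],z['P']
Z=P[...,2]
roi=(np.hypot(P[...,0]-.53,P[...,1]-.0574)<.06)
L=roi&(im.min(-1)>130);print('lid z',np.median(Z[L]),Z[L].std())
W=roi&(Z>.105)&(Z<.14);print(W.sum(),np.percentile(Z[W],[5,50,95]))
W=roi&(Z>.119)&(Z<.14)
r=cv2.minAreaRect(P[W][:,:2].astype('float32'));b=cv2.boxPoints(r)
print('wing',np.array(r[0]).round(4),r[1],r[2],P[W].mean(0)); 
C=np.cov(P[W][:,:2].T);e=np.linalg.eigh(C)[1][:,1];print('wing len dir yaw',np.degrees(np.arctan2(e[1],e[0])))
# collar via dark pixels ray-cast on rim plane z=.087
m=((im.max(-1)<70)&roi).astype('uint8');cn,_=cv2.findContours(m,0,1);c=max(cn,key=cv2.contourArea)[:,0]
print('collar',cv2.minEnclosingCircle(np.array([P[v,u,:2] for u,v in c if .07<P[v,u,2]<.1],dtype='float32')))
# lid orientation
l=((im.min(-1)>130)&(abs(Z-.078)<.012)&(abs(P[...,0]-.57)<.2)&(abs(P[...,1]-.07)<.16)).astype('uint8')
cn,_=cv2.findContours(l,0,1);c=max(cn,key=cv2.contourArea)[:,0]
print('lid',cv2.minAreaRect(np.array([P[v,u,:2] for u,v in c],dtype='float32')))
E
```

```text
lid z 0.07855042184663352 0.047499897474702436
856 [0.11175137 0.12440801 0.12623055]
wing [0.5294 0.0577] (0.044399041682481766, 0.009193713776767254) 79.41055297851562 [0.52882774 0.05664159 0.12440098]
wing len dir yaw 79.32855026838033Traceback (most recent call last):
  File "<stdin>", line 13, in <module>
cv2.error: OpenCV(4.12.0) /io/opencv/modules/imgproc/src/shapedescr.cpp:201: error: (-215:Assertion failed) count >= 0 && (depth == CV_32F || depth == CV_32S) in function 'minEnclosingCircle'
```

```bash
python3 - <<'E'
from h import *
go([[.5294,.0577,.18],[.5294,.0577,.098]],169.4)
E
```

```text
tcp [0.5027 0.1115 0.2154] yaw y 173.7 F [-0.6  0.5 -0.5] t 5.2
turn [ 0.1 -0.   4.3]
shift cm [ 5.05 -3.25  3.53]
shift cm [ 5.05 -3.26 11.73]
```

carry_out:
  steps:
    - [[0,0,4.3],[3,-2,0],0]
    - [[0,0,4.3],[5.1,-3.3,0],0]
    - [[0,0,4.3],[5.1,-3.3,3],0]
    - [[0,0,4.3],[5.1,-3.3,6],0]
    - [[0,0,4.3],[5.1,-3.3,9],0]
    - [[0,0,4.3],[5.1,-3.3,11.7],0]
    - [[0,0,4.3],[5.1,-3.3,11.7],0]
    - [[0,0,4.3],[5.1,-3.3,11.7],0]

```text
clock: 6.2
tcp_pos: [0.5308, 0.0572, 0.0999]
orientation: [0.0, -0.639, 0.77, -0.0]
wrist_force: [0.1, -0.3, 0.7]
finger_gap: 0.0857
grip_force: 0.0
```

```bash
python3 - <<'E'
from h import *
go([[.5294,.0577,.098]],169.4)
E
```

```text
tcp [0.5308 0.0572 0.0999] yaw y 169.4 F [ 0.1 -0.3  0.7] t 6.2
turn [-0.  0. -0.]
shift cm [-0.03  0.15  0.19]
```

Close gently.

carry_out:
  steps:
    - [[0,0,0],[0,0.15,0.1],60]
    - [[0,0,0],[0,0.15,0.1],120]
    - [[0,0,0],[0,0.15,0.1],180]
    - [[0,0,0],[0,0.15,0.1],255]
    - [[0,0,0],[0,0.15,0.1],255]
    - [[0,0,0],[0,0.15,0.1],255]
    - [[0,0,0],[0,0.15,0.1],255]
    - [[0,0,0],[0,0.15,0.1],255]
  force: 25

```text
clock: 7.2
tcp_pos: [0.5286, 0.0575, 0.0982]
orientation: [-0.0, -0.639, 0.77, 0.0]
wrist_force: [-3.0, 1.0, 4.8]
finger_gap: 0.0085
grip_force: 29.0
```

```bash
python3 -c "
from h import *
s=env.get_state();print(s['ft_torque'],s['joint_pos'],s['tcp_pos'])"
```

```text
[ 0.07966642  0.51971063 -0.06294974] [-4.27487731e-02  3.09277656e-01 -2.98503946e-01  9.63252677e-01
  1.75237277e-04 -1.42790032e+00] [0.52856794 0.0575164  0.09819802]
```

carry_out:
  steps:
    - [[0,0,6],[0,0,0],255]
    - [[0,0,12],[0,0,0],255]
    - [[0,0,18],[0,0,0],255]
    - [[0,0,24],[0,0,0],255]
    - [[0,0,30],[0,0,0],255]
    - [[0,0,35],[0,0,0],255]
    - [[0,0,38],[0,0,0],255]
    - [[0,0,38],[0,0,0],255]

```text
clock: 8.2
tcp_pos: [0.5286, 0.0575, 0.0981]
orientation: [-0.0, -0.353, 0.935, 0.0]
wrist_force: [-3.3, 0.5, 4.7]
finger_gap: 0.0085
grip_force: 29.0
```

```bash
cat > s.py <<'E'
from h import *
go([]);s=env.get_state();print(s['ft_torque'],s['joint_pos'][5],s['finger_gap'])
E
python3 s.py
```

```text
tcp [0.5286 0.0575 0.0981] yaw y 131.4 F [-3.3  0.5  4.7] t 8.2
[ 0.1127342   0.64110431 -0.05503635] -0.7652446009003122 0.008468464236043543
```

carry_out:
  steps:
    - [[0,0,1],[0,0,0],255]
    - [[0,0,2],[0,0,0],255]
    - [[0,0,3],[0,0,0],255]
    - [[0,0,3.5],[0,0,0],255]
    - [[0,0,4],[0,0,0],255]
    - [[0,0,4.5],[0,0,0],255]
    - [[0,0,5],[0,0,0],255]
    - [[0,0,5],[0,0,0],255]

```text
clock: 9.2
tcp_pos: [0.5286, 0.0575, 0.0981]
orientation: [-0.0, -0.313, 0.95, 0.0]
wrist_force: [-2.3, 0.8, 5.5]
finger_gap: 0.0086
grip_force: 29.0
```

```bash
python3 s.py
```

```text
tcp [0.5286 0.0575 0.0981] yaw y 126.4 F [-2.3  0.8  5.5] t 9.2
[0.11540377 0.64012458 0.00092805] -0.6784337582291997 0.008641588170016425
```

carry_out:
  steps:
    - [[0,0,0.5],[0,0,0],255]
    - [[0,0,1],[0,0,0],255]
    - [[0,0,1.5],[0,0,0],255]
    - [[0,0,2],[0,0,0],255]
    - [[0,0,2.5],[0,0,0],255]
    - [[0,0,3],[0,0,0],255]
    - [[0,0,3],[0,0,0],255]
    - [[0,0,3],[0,0,0],255]

```text
clock: 10.2
tcp_pos: [0.5286, 0.0575, 0.0981]
orientation: [-0.0, -0.287, 0.958, 0.0]
wrist_force: [-3.6, 1.2, 4.4]
finger_gap: 0.0085
grip_force: 29.0
```

```bash
python3 s.py
```

```text
tcp [0.5286 0.0575 0.0981] yaw y 123.4 F [-3.6  1.2  4.4] t 10.2
[ 0.09427587  0.7211577  -0.04645784] -0.6254705248638348 0.008515950088267811
```

carry_out:
  steps:
    - [[0,0,0.5],[0,0,0],255]
    - [[0,0,1],[0,0,0],255]
    - [[0,0,1.5],[0,0,0],255]
    - [[0,0,2],[0,0,0],255]
    - [[0,0,2.5],[0,0,0],255]
    - [[0,0,3],[0,0,0],255]
    - [[0,0,3],[0,0,0],255]
    - [[0,0,3],[0,0,0],255]

```text
clock: 11.2
tcp_pos: [0.5286, 0.0575, 0.098]
orientation: [-0.0, -0.262, 0.965, 0.0]
wrist_force: [-3.3, -0.3, 4.6]
finger_gap: 0.0087
grip_force: 29.0
```

```bash
python3 s.py
```

```text
tcp [0.5286 0.0575 0.098 ] yaw y 120.4 F [-3.3 -0.3  4.6] t 11.2
[ 0.05578131  0.85166249 -0.00512588] -0.5726864534475885 0.008663954190969336
```

carry_out:
  steps:
    - [[0,0,0.4],[0,0,0],255]
    - [[0,0,0.8],[0,0,0],255]
    - [[0,0,1.2],[0,0,0],255]
    - [[0,0,1.6],[0,0,0],255]
    - [[0,0,2],[0,0,0],255]
    - [[0,0,2],[0,0,0],255]
    - [[0,0,2],[0,0,0],255]
    - [[0,0,2],[0,0,0],255]

```text
clock: 12.2
tcp_pos: [0.5286, 0.0575, 0.098]
orientation: [-0.0, -0.245, 0.97, 0.0]
wrist_force: [-4.5, 1.1, 2.9]
finger_gap: 0.0087
grip_force: 28.8
```

```bash
python3 s.py
```

```text
tcp [0.5286 0.0575 0.098 ] yaw y 118.4 F [-4.5  1.1  2.9] t 12.2
[ 0.176812    0.96739652 -0.02090402] -0.5377014515928394 0.00866339629395329
```

carry_out:
  steps:
    - [[0,0,0.5],[0,0,0],255]
    - [[0,0,1],[0,0,0],255]
    - [[0,0,1.5],[0,0,0],255]
    - [[0,0,2],[0,0,0],255]
    - [[0,0,2.5],[0,0,0],255]
    - [[0,0,2.5],[0,0,0],255]
    - [[0,0,2.5],[0,0,0],255]
    - [[0,0,2.5],[0,0,0],255]

```text
clock: 13.2
tcp_pos: [0.5287, 0.0574, 0.098]
orientation: [-0.0, -0.224, 0.975, 0.0]
wrist_force: [-4.6, 0.5, 0.9]
finger_gap: 0.0086
grip_force: 28.5
```

```bash
python3 s.py
```

```text
tcp [0.5287 0.0574 0.098 ] yaw y 115.9 F [-4.6  0.5  0.9] t 13.2
[0.06750747 1.04169475 0.06004156] -0.4941526339910828 0.008568345469013083
```

carry_out:
  steps:
    - [[0,0,0.3],[0,0,0],255]
    - [[0,0,0.6],[0,0,0],255]
    - [[0,0,0.9],[0,0,0],255]
    - [[0,0,1.2],[0,0,0],255]
    - [[0,0,1.5],[0,0,0],255]
    - [[0,0,1.5],[0,0,0],255]
    - [[0,0,1.5],[0,0,0],255]
    - [[0,0,1.5],[0,0,0],255]

```text
clock: 14.2
tcp_pos: [0.5286, 0.0575, 0.098]
orientation: [-0.0, -0.211, 0.977, 0.0]
wrist_force: [-5.0, 0.8, -0.3]
finger_gap: 0.0085
grip_force: 28.3
```

```bash
python3 s.py
```

```text
tcp [0.5286 0.0575 0.098 ] yaw y 114.4 F [-5.   0.8 -0.3] t 14.2
[ 0.12162735  1.04924972 -0.02421373] -0.4679673669098302 0.008542910487322853
```

carry_out:
  steps:
    - [[0,0,0.3],[0,0,0],255]
    - [[0,0,0.6],[0,0,0],255]
    - [[0,0,0.9],[0,0,0],255]
    - [[0,0,1.2],[0,0,0],255]
    - [[0,0,1.5],[0,0,0],255]
    - [[0,0,1.5],[0,0,0],255]
    - [[0,0,1.5],[0,0,0],255]
    - [[0,0,1.5],[0,0,0],255]

```text
clock: 15.2
tcp_pos: [0.5287, 0.0574, 0.098]
orientation: [-0.0, -0.198, 0.98, 0.0]
wrist_force: [-4.5, 0.4, -1.8]
finger_gap: 0.0088
grip_force: 28.1
```

```bash
python3 s.py
```

```text
tcp [0.5287 0.0574 0.098 ] yaw y 112.9 F [-4.5  0.4 -1.8] t 15.2
[0.05729306 1.09308178 0.0594262 ] -0.4417218266557189 0.00877353254342746
```

carry_out:
  steps:
    - [[0,0,0.3],[0,0,0],255]
    - [[0,0,0.6],[0,0,0],255]
    - [[0,0,0.9],[0,0,0],255]
    - [[0,0,1.2],[0,0,0],255]
    - [[0,0,1.5],[0,0,0],255]
    - [[0,0,1.5],[0,0,0],255]
    - [[0,0,1.5],[0,0,0],255]
    - [[0,0,1.5],[0,0,0],255]

```text
clock: 16.2
tcp_pos: [0.5286, 0.0574, 0.0979]
orientation: [-0.0, -0.185, 0.983, 0.0]
wrist_force: [-6.1, 0.3, -2.4]
finger_gap: 0.0085
grip_force: 27.9
```

```bash
python3 s.py
```

```text
tcp [0.5286 0.0574 0.0979] yaw y 111.4 F [-6.1  0.3 -2.4] t 16.2
[0.06234584 1.05305996 0.02705117] -0.4154691824629116 0.008470232879011818
```

carry_out:
  steps:
    - [[0,0,0.3],[0,0,0],255]
    - [[0,0,0.6],[0,0,0],255]
    - [[0,0,0.9],[0,0,0],255]
    - [[0,0,1.2],[0,0,0],255]
    - [[0,0,1.5],[0,0,0],255]
    - [[0,0,1.5],[0,0,0],255]
    - [[0,0,1.5],[0,0,0],255]
    - [[0,0,1.5],[0,0,0],255]

```text
clock: 17.2
tcp_pos: [0.5286, 0.0575, 0.0979]
orientation: [-0.0, -0.172, 0.985, 0.0]
wrist_force: [-4.3, 0.2, -4.9]
finger_gap: 0.0081
grip_force: 27.6
```

```bash
python3 s.py
```

```text
tcp [0.5286 0.0575 0.0979] yaw y 109.8 F [-4.3  0.2 -4.9] t 17.2
[0.00445643 0.98469521 0.0375075 ] -0.3892332271266331 0.00806672190887401
```

Fz has fallen from +5 to −5 N, so the pinch seems to be carrying the spring. I'll let go and look.

carry_out:
  steps:
    - [[0,0,0],[0,0,0],200]
    - [[0,0,0],[0,0,0],100]
    - [[0,0,0],[0,0,0],0]
    - [[0,0,0],[0,0,0],0]
    - [[0,0,0],[0,0,-3],0]
    - [[0,0,0],[0,0,-7],0]
    - [[0,0,0],[0,0,-10],0]
    - [[0,0,0],[0,0,-10],0]

```text
clock: 18.2
tcp_pos: [0.5307, 0.0574, 0.2009]
orientation: [0.003, -0.172, 0.985, -0.001]
wrist_force: [0.2, 0.4, -0.0]
finger_gap: 0.0854
grip_force: 0.0
```

```bash
cat > w.py <<'E'
from h import *
import sys
c=env.get_calibration('wrist');im,d,P=cloud('wrist',c);go([[.5294,.0577,.098],[.5294,.0577,.093]],None)
save(sys.argv[1],im);Z=P[...,2];r=np.hypot(P[...,0]-.5294,P[...,1]-.0577)
W=(r<.03)&(Z>.11)&(Z<.14);print(W.sum(),'wing z',np.percentile(Z[W],[50,90]))
W&=Z>np.percentile(Z[W],80)-.006
rc=cv2.minAreaRect(P[W][:,:2].astype('float32'));print(rc)
e=np.linalg.eigh(np.cov(P[W][:,:2].T))[1][:,1];print('theta',np.radians(106.6-np.degrees(np.arctan2(e[1],e[0]))%180))
L=(r>.04)&(r<.07)&(im.min(-1)>130)&(abs(Z-.078)<.02);print('lid z',np.median(Z[L]))
g=(r>.008)&(r<.019)&(Z>.07)&(Z<.1);print('disc z',np.median(Z[g]),g.sum())
E
python3 w.py w2
```

```text
tcp [0.5297 0.0574 0.1991] yaw y 109.9 F [-0.4 -1.1 -0.4] t 18.25
shift cm [ 0.05  0.05 10.11]
shift cm [ 0.05  0.05 10.61]
667 wing z [0.12016236 0.12136562]
((0.5290937423706055, 0.05749838054180145), (0.04376927763223648, 0.008954123593866825), 17.43751335144043)
theta 1.5532901086511401
lid z 0.07864704598547306
disc z 0.08696088265868035 948
```

View pics/w2.png

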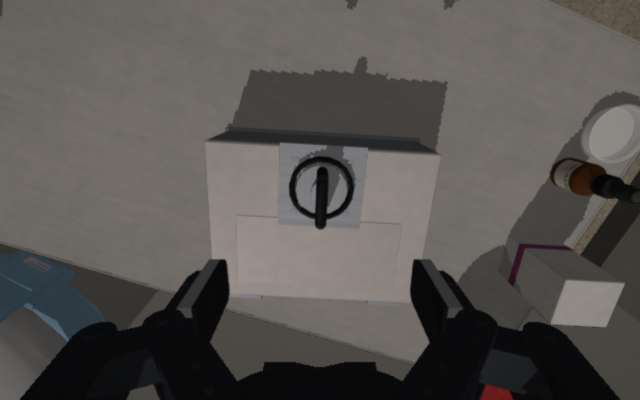

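The wrist view shows the wing at (321,195) turned about a quarter turn, with the lid shut and the gripper clear. The wing top fell from 126 to 121 mm, and the disc is at 87 mm, level with the collar's rim. The fastener is locked.

```bash
python3 -c "
from workcell import env
print(env.hand_in())"
```

```text
the job is handed in; nothing more can be done
None
```

The lid is shut and the fastener has dropped into its detent at about 1.55 rad, its disc level with the collar's rim; I let go without forcing it, kept clear of the bystanders, and handed the job in at about 18 s.

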